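# Stow the coasters for sea

## Robot

A 6-joint arm with a two-finger parallel gripper is mounted at the origin on the work surface. World frame = base frame: x ahead of the robot, y to its left, z up, the work surface at z = 0. Lengths are in m, angles in degrees, forces in N, time in s.
With the tool pointing down it reaches from about 0.35 to 0.925 m from the base axis. Payload 6.4 kg.
Tool frame: the origin (TCP) lies midway between the tips of the shut fingers; the grasp point (between the pads) lies 19 mm behind it; z points along the fingers, y is the line along which they close (so a half turn about z gives the same grasp; the last joint's range is limited). The gripper opens to 94 mm and grips with 3 to 60 N. Pads are 16 mm wide; open, the fingers measure 119 mm over their backs; the gripper's body (75 mm by 177 mm) begins 78 mm behind the grasp point.
Start: joints at [-84.918, 14.043, 89.255, -0, 76.702, -9.975], TCP at [0.169, -0.628, 0.205] pointing down, gripper open.
Joint ranges: [-179.41, 179.41], [-58.25, 129.5], [7.25, 145.43], [-54.29, 234.29], [11.92, 165.04], [-157.13, 157.13]. Speed limits (degrees/s): [147.25, 147.25, 180, 180, 180, 180].

## Interface

Orientations are given as a 3x3 rotation matrix whose columns are the frame's x, y, z axes.
In Python, from workcell import manip gives the robot as it stands. The module is installed in compiled form; this text tells all that it offers.
- The arm moves only by the tool move_arm, never from a script. Its argument "increments" is a list that holds one entry, the list of rows, each a list of 7 numbers: the shift along the tool's x, y, z scaled (see below), then the turn, a rotation vector about the tool's x, y, z scaled (see below), then the opening in per cent of the stroke, from 0 (shut) to 100 (fully open). In form: [[[tx, ty, tz, wx, wy, wz, grip], ...]]. A call has 1 to 12 rows; each row shifts and turns the commanded pose from where the row before left it, along the tool's axes as they then stand; what a row does not reach is not made up. The controller multiplies each number of a shift by 25 mm and each number of a turn by 0.1 rad. A row lasts 1/12 s, in which the tool goes at most 41.7 mm and 7.16 degrees, less where a joint would pass 70% of its speed; a pose out of reach is approached as far as the arm can. A call with a number of a shift or a turn outside -1 to 1 is refused whole. A call with a gripper value outside its range is refused whole. The fingers move at their own pace and stop on an object; "grip_force" is the grip in N (left out, the last holds). Time passes only in rows, so rows that do not move let the fingers close. It gives the time, the measured TCP pose, the force, the opening and the grip force at its end, in the units of the state.
- manip.read_state(): the state, without advancing time (a new reading comes with each control period).
- manip.capture(name): name is "scene" or "side" or "wrist"; returns the picture (400x640x3 uint8, red, green, blue); there is no depth.
- manip.camera_info(name): a dict with "intrinsics" (3x3 intrinsics, pixels), "extrinsics" (4x4, takes a point from world to camera coordinates). Camera axes: x right, y down, z forward; pixel columns grow to the right and rows downward; lengths in m; the calibration is good to about 2 mm. A picture is of the moment at which its call begins: read the wrist's pose just before it. camera_info takes no time and is no camera call; for the wrist camera it gives the pose at the moment of the call.
- manip.sign_off(): hands the job in; it is judged then, once.
Trained networks look in the newest picture that a camera, given by its name, has taken for a name from the list of things; names that differ only in an ending like _2 or _b are one class to them, and where a whole thing is asked for, a point or a joint stands for the part that bears it (a point fixed in the world has none). Each returns a list of dicts, best first, with "confidence" (0 to 1); they miss things now and then, are a little off and sometimes report something else, mostly with a low value. They report only what shows in the picture. A call takes as long as a camera call. They do not tell look-alikes from the thing itself.
- manip.find_in(target, camera): "extent" ([left, top, right, bottom] in pixels, round what is visible of it).
- manip.pinpoint(target, camera): "location" ([row, column] in pixels: a listed point, or the origin of a listed thing).
The state is a dict: "time": time; "qpos": joint angles; "qd": joint speeds; "joint_torque": joint torques, N m; "position": TCP position; "ee_rot": TCP orientation; "force": force on the tool from outside, world axes, zero at the start; "ft_torque": the same for the moment, N m; "gripper_width": finger opening in m; "gripper_force": force on a finger pad.
Only numpy, scipy, OpenCV 4.12 (cv2) and the standard library are available. Lean on these libraries where they do the work, as an engineer would, in place of code of your own. Each camera call takes 0.05 s, during which the arm holds its last target. There are 200 camera calls.

## Task

Take the four wooden coasters out of the stand together as one pile and put them on edge into the snug plywood box: hold the pile clearly tilted so that its low bottom corner goes into the slot first, right by the low end wall (the end away from the post), while the other bottom corner is still well above the rim, then swing it level and lower it, not drop it, until all four stand fully home on the floor. Then slide the steel keeper fully home over the pile and let go, leaving the other things on the counter where they are.

Things in the scene. Friction and masses are not known exactly. Their poses are not given: they have to be found in the camera images.
- box: fixed plywood stowage box: a lidless slot 96 mm long (x) by 40 mm wide (y) inside, 40 mm deep. Floor and low walls 6 mm thick, rim 46 mm above the counter. At its -x end stands a post 50 mm long, 52 mm wide, 100 mm high, its inner face being the slot's -x end. Coasters stand out 50 mm above the rim. Origin on the counter below the slot's centre; x from post to low end wall, z up.
- box_in (a point): centre of the slot's floor (6 mm above the counter), axes as the box: the low end wall's inner face is at x = +48 mm, the post's at x = -48 mm, side walls' at y = +/-20 mm, rim of the low walls at z = +40 mm
- keeper (a joint): steel tongue 60 x 34 x 6 mm on top of the post, underside 100 mm above the counter, that slides along the box's +x: 0 = drawn fully back, tip 10 mm short of the slot; 0.05 m = fully home (hard stop), tip 40 mm out over the pile, 4 mm above it. Starts at 0 to 8 mm. Stays where it is left; about 1.5 N to move.
- keeper_knob (a point): centre of the top of the keeper's square knob, 16 x 16 mm and 26 mm high, standing on the middle of the tongue; moves with the keeper; axes as the box. Knob top is 132 mm and its foot 106 mm above the counter.
- stand: fixed dark wooden open-ended stand in which the pile starts: base 110 x 70 x 6 mm, two walls along x 90 mm long, 5 mm thick, tops 42 mm above the counter, 40 mm apart; origin on the counter under its centre, x along the walls
- coaster1: one of four identical loose wooden coasters, 90 x 90 mm, 9 mm thick, 32-63 g, standing on edge face to face in the stand as a pile about 37 mm thick; origin at the middle of its bottom edge, x along that edge (along the stand), y through the thickness, z up to the top edge 90 mm above. First from the stand's -y wall.
- coaster1_a (a point): middle of coaster1's bottom corner at x = +45 mm of its frame
- coaster1_b (a point): middle of coaster1's bottom corner at x = -45 mm of its frame
- coaster2: one of four identical loose wooden coasters, 90 x 90 mm, 9 mm thick, 32-63 g, standing on edge face to face in the stand as a pile about 37 mm thick; origin at the middle of its bottom edge, x along that edge (along the stand), y through the thickness, z up to the top edge 90 mm above. Second.
- coaster3: one of four identical loose wooden coasters, 90 x 90 mm, 9 mm thick, 32-63 g, standing on edge face to face in the stand as a pile about 37 mm thick; origin at the middle of its bottom edge, x along that edge (along the stand), y through the thickness, z up to the top edge 90 mm above. Third.
- coaster4: one of four identical loose wooden coasters, 90 x 90 mm, 9 mm thick, 32-63 g, standing on edge face to face in the stand as a pile about 37 mm thick; origin at the middle of its bottom edge, x along that edge (along the stand), y through the thickness, z up to the top edge 90 mm above. Fourth, by the +y wall.
- coaster4_a (a point): middle of coaster4's bottom corner at x = +45 mm of its frame
- coaster4_b (a point): middle of coaster4's bottom corner at x = -45 mm of its frame
- tumbler: loose steel cup, 62 mm across, 75 mm high, a bystander; origin at the centre of its underside
- jar: loose glass jar with steel cap, 60 mm across, 85 mm high, a bystander; origin at the centre of its underside
- mug: loose blue mug, 80 mm across, 92 mm high, a bystander; origin at the centre of its underside
- glass: loose drinking glass, 64 mm across, 80 mm high, a bystander; origin at the centre of its underside
- spoon: loose spoon lying on the counter, a bystander; origin on it
- trivet: loose round cork mat, 100 mm across, 12 mm thick, a bystander; origin at the centre of its underside
Things that resemble listed ones, but are neither listed nor needed, are in the scene too. What is shaped like the coaster4 but pink is not meant. What is shaped like the coaster1 but purple is not meant.

How it is judged (in metres and radians):
On the way, in this order (a step that is already met when the one before it is completed fails the run):
1. all four coasters are lifted together clear of the stand (height (world z) of each of coaster1, coaster2, coaster3, coaster4 above 0.055 m), for 0.1 s.
2. tilted in: the outer coasters' low corners are 4 mm or more below the rim, within 18 mm of the low end wall, their other bottom corners still 4 mm or more above the rim ((((z of coaster1_a in the frame of box_in between 0 and 0.036 m and x of coaster1_a in the frame of box_in between 0.03 and 0.05 m and y of coaster1_a in the frame of box_in between -0.022 and 0.022 m and z of coaster1_b in the frame of box_in above 0.044 m) and (z of coaster4_a in the frame of box_in between 0 and 0.036 m and x of coaster4_a in the frame of box_in between 0.03 and 0.05 m and y of coaster4_a in the frame of box_in between -0.022 and 0.022 m and z of coaster4_b in the frame of box_in above 0.044 m)) or ((z of coaster1_b in the frame of box_in between 0 and 0.036 m and x of coaster1_b in the frame of box_in between 0.03 and 0.05 m and y of coaster1_b in the frame of box_in between -0.022 and 0.022 m and z of coaster1_a in the frame of box_in above 0.044 m) and (z of coaster4_b in the frame of box_in between 0 and 0.036 m and x of coaster4_b in the frame of box_in between 0.03 and 0.05 m and y of coaster4_b in the frame of box_in between -0.022 and 0.022 m and z of coaster4_a in the frame of box_in above 0.044 m)))), for 0.05 s.
3. all four coasters stand fully home in the box, with the keeper still drawn back (z of each of coaster1, coaster2, coaster3, coaster4 in the frame of box_in below 0.003 m and x of coaster1 in the frame of box_in between -0.006 and 0.006 m and y of coaster1 in the frame of box_in between -0.02 and 0.02 m and angle between each of coaster1, coaster2, coaster3, coaster4's own z axis and vertical below 0.15 rad and x of coaster2 in the frame of box_in between -0.006 and 0.006 m and y of coaster2 in the frame of box_in between -0.02 and 0.02 m and x of coaster3 in the frame of box_in between -0.006 and 0.006 m and y of coaster3 in the frame of box_in between -0.02 and 0.02 m and x of coaster4 in the frame of box_in between -0.006 and 0.006 m and y of coaster4 in the frame of box_in between -0.02 and 0.02 m and value of joint keeper below 0.02 m), for 0.2 s.
At the end, for the whole second after the job is handed in: All four coasters stand on edge in the box, bottom edges within 3 mm of its floor, centred within 6 mm along and 20 mm across the slot, within 0.15 rad of upright and at rest; the keeper is at least 45 of its 50 mm out over them (z of each of coaster1, coaster2, coaster3, coaster4 in the frame of box_in below 0.003 m and x of coaster1 in the frame of box_in between -0.006 and 0.006 m and y of coaster1 in the frame of box_in between -0.02 and 0.02 m and angle between each of coaster1, coaster2, coaster3, coaster4's own z axis and vertical below 0.15 rad and x of coaster2 in the frame of box_in between -0.006 and 0.006 m and y of coaster2 in the frame of box_in between -0.02 and 0.02 m and x of coaster3 in the frame of box_in between -0.006 and 0.006 m and y of coaster3 in the frame of box_in between -0.02 and 0.02 m and x of coaster4 in the frame of box_in between -0.006 and 0.006 m and y of coaster4 in the frame of box_in between -0.02 and 0.02 m and linear speed of each of coaster1, coaster2, coaster3, coaster4 below 0.02 m/s and value of joint keeper above 0.045 m); the robot touches nothing.
It fails at once if a coaster drops into the box (faster than 0.5 m/s inside it) ((horizontal distance between coaster1 and box_in below 0.04 m and z of coaster1 in the frame of box_in below 0.04 m and linear speed of coaster1 above 0.5 m/s) or (horizontal distance between coaster2 and box_in below 0.04 m and z of coaster2 in the frame of box_in below 0.04 m and linear speed of coaster2 above 0.5 m/s) or (horizontal distance between coaster3 and box_in below 0.04 m and z of coaster3 in the frame of box_in below 0.04 m and linear speed of coaster3 above 0.5 m/s) or (horizontal distance between coaster4 and box_in below 0.04 m and z of coaster4 in the frame of box_in below 0.04 m and linear speed of coaster4 above 0.5 m/s)).
It fails at once if a bystander is pushed more than 40 mm or knocked over (distance of any of tumbler, jar, mug, glass, spoon, trivet from where it was at the start of the episode above 0.04 m or angle between any of tumbler, jar, mug, glass, trivet's own z axis and vertical above 0.6 rad).
It also fails if it takes over 64 s, if anything falls off the work surface, if the arm or the gripper's body presses on something with over 40 N, if the wrist force passes 120 N, or if a joint passes its speed limit or range.

## Working session

There is one attempt and no reset: what is moved stays moved. The work goes in short steps, Python scripts to look and compute and a tool call to move; the robot and the scene stay as the last step left them, time stands still between calls to the robot, and variables do not carry over. Pictures are saved under pics/ and viewed, at most 10 in all, crops included, and the job is handed in when it is done.

Besides the shell and the picture viewer there is one more tool, called after "Emit:" in YAML: its name, and indented under it one key for each argument. move_arm: Moves the arm, as the interface text tells. Its arguments: {"type":"object","properties":{"increments":{"type":"array"},"grip_force":{"type":"number"}},"required":["increments"]}

```bash
mkdir -p pics; cat > h.py <<'E'
import numpy as np, cv2
from workcell import manip
def snap(c,f=None):
    p=manip.capture(c)
    if f: cv2.imwrite('pics/'+f,cv2.cvtColor(p,cv2.COLOR_RGB2BGR))
    return p
def cam(c):
    i=manip.camera_info(c); return np.array(i['intrinsics']),np.array(i['extrinsics'])
def ray(c,rc):
    K,E=cam(c); R,t=E[:3,:3],E[:3,3]
    d=R.T@np.linalg.solve(K,[rc[1],rc[0],1.]); return -R.T@t,d
def onplane(c,rc,z):
    o,d=ray(c,rc); return o+d*(z-o[2])/d[2]
def proj(c,P):
    K,E=cam(c); p=K@(E[:3,:3]@np.array(P,float)+E[:3,3]); return p[:2]/p[2]  # col,row
def tri(obs):
    A=np.zeros((3,3));b=np.zeros(3)
    for c,rc in obs:
        o,d=ray(c,rc); d=d/np.linalg.norm(d); M=np.eye(3)-np.outer(d,d); A+=M;b+=M@o
    return np.linalg.solve(A,b)
E
python3 - <<'E'
from h import *
s=manip.read_state(); print({k:np.round(v,3).tolist() for k,v in s.items()})
for c in ['scene','side','wrist']:
    snap(c,c+'0.png'); o,_=ray(c,(200,320)); print(c,o.round(3), onplane(c,(200,320),0).round(3))
    for t in ['box','box_in','keeper_knob','stand','coaster1','coaster1_a','coaster4_a']:
        print(t,[(np.round(d['location'],0).tolist(),round(d['confidence'],2)) for d in manip.pinpoint(t,c)[:4]])
E
```

```text
{'time': 0.0, 'qpos': [-84.916, 14.083, 89.324, -0.002, 76.702, -9.974], 'qd': [-0.001, -0.071, 0.03, 0.048, 0.14, 0.109], 'joint_torque': [-0.0, -41.583, -31.46, 0.068, 0.033, -0.0], 'position': [0.169, -0.627, 0.204], 'ee_rot': [[0.966, 0.26, -0.0], [0.26, -0.966, 0.002], [0.0, -0.002, -1.0]], 'force': [-0.264, -0.511, 0.26], 'ft_torque': [0.045, -0.064, -0.015], 'gripper_force': 0.0, 'gripper_width': 0.094}
scene [1.052 0.596 1.039] [ 0.558 -0.086  0.   ]
box [([261.0, 378.0], 0.88)]
box_in [([259.0, 376.0], 0.83)]
keeper_knob [([220.0, 417.0], 0.61)]
stand [([188.0, 286.0], 0.81), ([220.0, 417.0], 0.18)]
coaster1 [([157.0, 318.0], 0.93), ([190.0, 288.0], 0.63), ([221.0, 244.0], 0.63), ([188.0, 281.0], 0.56)]
coaster1_a [([228.0, 254.0], 0.82), ([218.0, 228.0], 0.66), ([194.0, 277.0], 0.59), ([182.0, 303.0], 0.32)]
coaster4_a [([150.0, 307.0], 0.92), ([169.0, 321.0], 0.9), ([181.0, 301.0], 0.89), ([204.0, 282.0], 0.88)]
side [ 0.533 -0.984  0.894] [0.617 0.16  0.   ]
box [([204.0, 301.0], 0.63)]
box_in [([199.0, 298.0], 0.89)]
keeper_knob [([162.0, 271.0], 0.48)]
stand [([278.0, 330.0], 0.94)]
coaster1 [([305.0, 271.0], 0.76), ([270.0, 394.0], 0.59)]
coaster1_a [([276.0, 346.0], 0.89), ([288.0, 321.0], 0.84), ([259.0, 380.0], 0.65), ([236.0, 261.0], 0.35)]
coaster4_a [([232.0, 365.0], 0.71), ([288.0, 276.0], 0.63), ([316.0, 272.0], 0.6), ([280.0, 312.0], 0.43)]
wrist [ 0.237 -0.61   0.386] [ 0.145 -0.631  0.   ]
box []
box_in []
keeper_knob []
stand []
coaster1 []
coaster1_a []
coaster4_a []
```

View pics/scene0.png

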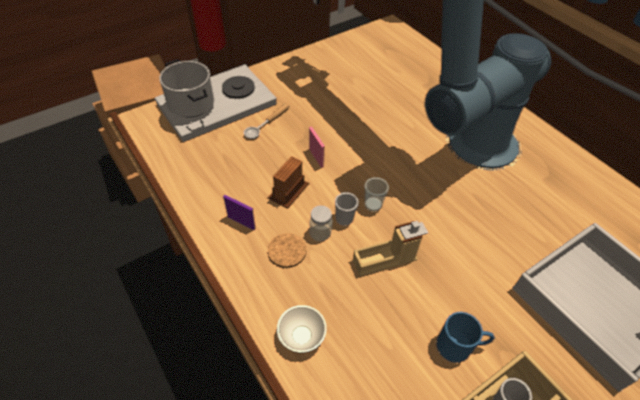

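View pics/side0.png

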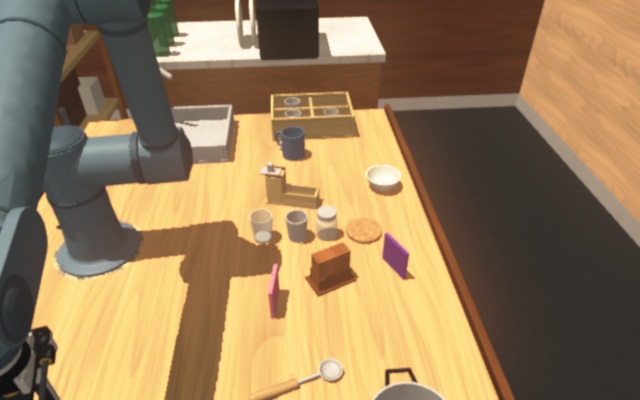

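```bash
python3 - <<'E'
from h import *
print('box0',tri([('scene',(261,378)),('side',(204,301))]).round(3))
print('boxin',tri([('scene',(259,376)),('side',(199,298))]).round(3), onplane('scene',(259,376),.006).round(3),onplane('side',(199,298),.006).round(3))
print('knob',tri([('scene',(220,417)),('side',(162,271))]).round(3))
print('stand',tri([('scene',(188,286)),('side',(278,330))]).round(3),onplane('scene',(188,286),0).round(3),onplane('side',(278,330),0).round(3))
E
```

```text
box0 [ 0.551  0.157 -0.006]
boxin [0.551 0.158 0.009] [0.55  0.156 0.006] [0.55  0.163 0.006]
knob [0.471 0.18  0.137]
stand [ 0.618 -0.17   0.007] [ 0.616 -0.176  0.   ] [ 0.618 -0.163  0.   ]
```

The scene picture shows the wooden pile in its dark stand at about (288,185) and the plywood box with post and keeper at about (385,250). The side picture shows the pile at (330,268) and the box at (290,190), with glass, tumbler and jar in a row between them. The tool's x is already roughly along the stand, so I'm moving the wrist camera over the pile.

Emit:
move_arm:
  increments:
    - [[0.92,-0.54,-0.15,0,0,0,100],[0.92,-0.54,-0.15,0,0,0,100],[0.92,-0.54,-0.15,0,0,0,100],[0.92,-0.54,-0.15,0,0,0,100],[0.92,-0.54,-0.15,0,0,0,100],[0.92,-0.54,-0.15,0,0,0,100],[0.92,-0.54,-0.15,0,0,0,100],[0.92,-0.54,-0.15,0,0,0,100],[0.92,-0.54,-0.15,0,0,0,100],[0.92,-0.54,-0.15,0,0,0,100],[0.92,-0.54,-0.15,0,0,0,100],[0.92,-0.54,-0.15,0,0,0,100]]

```text
time: 2.2
position: [0.3941, -0.3985, 0.2508]
ee_rot: [[0.966, 0.26, 0.0], [0.26, -0.966, -0.0], [0.0, 0.0, -1.0]]
force: [-0.4, 0.3, 0.5]
gripper_width: 0.0937
gripper_force: 0.0
```

Emit:
move_arm:
  increments:
    - [[0.92,-0.54,0,0,0,0,100],[0.92,-0.54,0,0,0,0,100],[0.92,-0.54,0,0,0,0,100],[0.92,-0.54,0,0,0,0,100],[0.92,-0.54,0,0,0,0,100],[0.92,-0.54,0,0,0,0,100],[0.92,-0.54,0,0,0,0,100],[0.92,-0.54,0,0,0,0,100],[0.92,-0.54,0,0,0,0,100],[0.92,-0.54,0,0,0,0,100],[0.92,-0.54,0,0,0,0,100],[0.92,-0.54,0,0,0,0,100]]

```text
time: 3.2
position: [0.6186, -0.1703, 0.2505]
ee_rot: [[0.966, 0.26, 0.0], [0.26, -0.966, -0.0], [0.0, 0.0, -1.0]]
force: [0.1, -0.8, -0.3]
gripper_width: 0.0943
gripper_force: 0.0
```

```bash
python3 - <<'E'
from h import *
s=manip.read_state(); print({k:np.round(s[k],3).tolist() for k in ['time','qpos','position','ee_rot','force']})
snap('wrist','w1.png'); print(ray('wrist',(200,320))[0])
for t in ['stand','coaster1','coaster1_a','coaster4_a']:
    print(t,[(np.round(d['location'],0).tolist(),round(d['confidence'],2)) for d in manip.pinpoint(t,'wrist')[:4]])
E
```

```text
{'time': 3.2, 'qpos': [-25.502, 11.033, 88.033, -0.0, 80.929, 49.436], 'position': [0.619, -0.17, 0.251], 'ee_rot': [[0.966, 0.26, 0.0], [0.26, -0.966, -0.0], [0.0, 0.0, -1.0]], 'force': [0.099, -0.803, -0.336]}
[ 0.68806484 -0.14971863  0.43110404]
stand [([175.0, 317.0], 0.3)]
coaster1 [([173.0, 321.0], 0.84), ([175.0, 309.0], 0.8), ([285.0, 343.0], 0.69), ([166.0, 332.0], 0.64)]
coaster1_a [([35.0, 296.0], 0.8), ([19.0, 371.0], 0.62), ([136.0, 324.0], 0.57), ([151.0, 46.0], 0.26)]
coaster4_a [([273.0, 312.0], 0.83), ([144.0, 301.0], 0.59)]
```

View pics/w1.png

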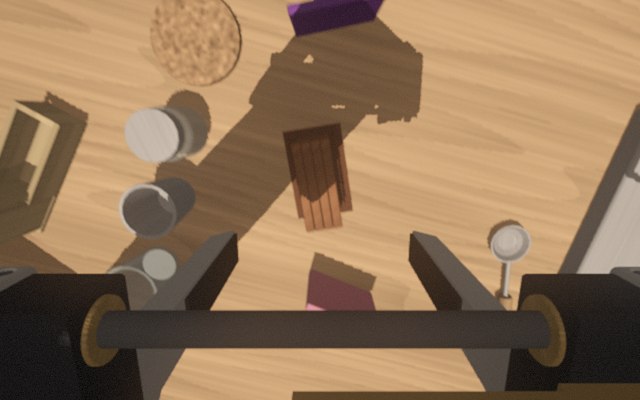

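The wrist picture shows the pile's top at roughly columns 290–342, rows 135–230, almost aligned with the tool, the pink look-alike just beside it at (342,285), and jar, tumbler and glass to its left. I'm enlarging the pile to read its corners.

```bash
python3 - <<'E'
from h import *
p=cv2.imread('pics/w1.png')[115:240,265:370]
p=cv2.convertScaleAbs(p,alpha=1.8,beta=10)
cv2.imwrite('pics/w1c.png',cv2.resize(p,None,fx=4.7,fy=4.7,interpolation=cv2.INTER_CUBIC))
E
```

```text
(no output)
```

View pics/w1c.png

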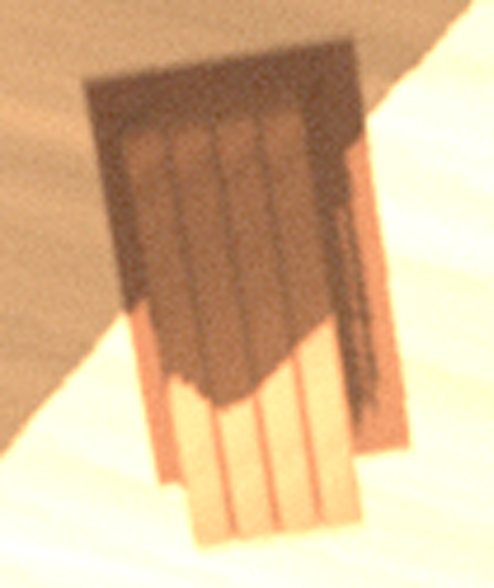

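```bash
python3 - <<'E'
from h import *
f=lambda q,z:np.array([onplane('wrist',(y/4.7+115,x/4.7+265),z)[:2] for x,y in q])
for q,z in (([(122,130),(300,110),(360,520),(197,545)],.096),([(85,78),(355,40),(410,445),(160,485)],.006)):
    P=f(q,z); print(P.round(4).tolist(), 'c',P.mean(0).round(4),'lens',[round(np.linalg.norm(P[i]-P[i-1]),4) for i in range(4)])
    for a,b in ((3,0),(2,1)): d=P[b]-P[a]; print(np.degrees(np.arctan2(d[1],d[0])).round(2))
    d=P[0]-P[1]; print('y',np.degrees(np.arctan2(d[1],d[0])).round(2)-90)
# vertical predictions
E
```

```text
[[0.6524, -0.1315], [0.6656, -0.1653], [0.5851, -0.2006], [0.5705, -0.1682]] c [ 0.6184 -0.1664] lens [np.float64(0.0897), np.float64(0.0363), np.float64(0.088), np.float64(0.0356)]
24.1
23.66
y 21.310000000000002
[[0.6539, -0.1131], [0.6809, -0.1772], [0.5821, -0.2204], [0.5537, -0.1579]] c [ 0.6177 -0.1672] lens [np.float64(0.1098), np.float64(0.0695), np.float64(0.1078), np.float64(0.0686)]
24.07
23.6
y 22.819999999999993
```

Emit:
move_arm:
  increments:
    - [[0,0,0,0,0,-0.76,100],[0.04,0,0,0,0,-0.76,100],[0,-0.14,0.97,0,0,0,100],[0,0,0.97,0,0,0,100],[0,0,0.97,0,0,0,100],[0,0,0.97,0,0,0,100],[0,0,0.97,0,0,0,100],[0,0,0.97,0,0,0,100],[0,0,0.97,0,0,0,80],[0,0,0.97,0,0,0,60],[0,0,0.09,0,0,0,55],[0,0,0.09,0,0,0,55]]
  grip_force: 25

```text
time: 4.45
position: [0.6159, -0.1685, 0.051]
ee_rot: [[0.916, 0.402, -0.002], [0.402, -0.916, 0.001], [-0.002, -0.002, -1.0]]
force: [-0.5, 0.3, 0.6]
gripper_width: 0.0712
gripper_force: 0.0
```

```bash
python3 - <<'E'
from h import *
s=manip.read_state(); print({k:np.round(s[k],3).tolist() for k in ['time','position','ee_rot','force','gripper_width']})
snap('wrist','w2.png')
E
```

```text
{'time': 4.45, 'position': [0.616, -0.169, 0.051], 'ee_rot': [[0.916, 0.402, -0.002], [0.402, -0.916, 0.001], [-0.002, -0.002, -1.0]], 'force': [-0.453, 0.325, 0.561], 'gripper_width': 0.071}
```

View pics/w2.png

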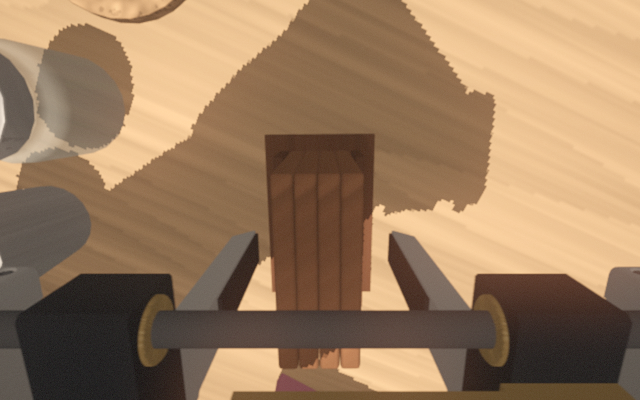

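The pile lies between the fingers (pile columns 272–363, finger tips 258 and 390), parallel to the pads. I work out the pile's centre relative to the TCP.

```bash
python3 - <<'E'
from h import *
s=manip.read_state(); R=np.array(s['ee_rot']);p=np.array(s['position'])
for rc in [(175,272),(173,363),(367,279),(366,360)]:
    print((R.T@(onplane('wrist',rc,.096)-p)*1e3).round(1))
E
```

```text
[ 46.6 -19.6 -43.9]
[ 47.4  16.6 -43.9]
[-42.8 -19.7 -43.9]
[-42.3  17.6 -43.9]
```

Emit:
move_arm:
  increments:
    - [[0.09,-0.05,0,0,0,0,55],[0,0,0,0,0,0,50],[0,0,0,0,0,0,30],[0,0,0,0,0,0,20],[0,0,0,0,0,0,10],[0,0,0,0,0,0,10],[0,0,0,0,0,0,10],[0,0,0,0,0,0,10]]
  grip_force: 40

```text
time: 5.17
position: [0.6194, -0.166, 0.0529]
ee_rot: [[0.915, 0.403, 0.001], [0.403, -0.915, -0.0], [0.001, 0.001, -1.0]]
force: [-1.0, 1.2, 6.0]
gripper_width: 0.036
gripper_force: 40.0
```

Emit:
move_arm:
  increments:
    - [[0,0,-0.2,0,0,0,0],[0,0,-0.4,0,0,0,0],[0,0,-0.8,0,0,0,0],[0,0,-0.8,0,0,0,0],[0,0,-0.8,0,0,0,0],[0,0,-0.8,0,0,0,0],[0,0,-0.8,0,0,0,0],[0,0,-0.8,0,0,0,0],[0,0,-0.6,0,0,0,0],[0,0,-0.3,0,0,0,0]]

```text
time: 6.0
position: [0.6195, -0.1661, 0.2122]
ee_rot: [[0.915, 0.403, 0.003], [0.403, -0.915, -0.001], [0.002, 0.002, -1.0]]
force: [-0.5, 0.4, -1.9]
gripper_width: 0.0356
gripper_force: 40.0
```

```bash
python3 - <<'E'
from h import *
s=manip.read_state(); print({k:np.round(s[k],3).tolist() for k in ['time','qpos','position','force','gripper_width','gripper_force']})
snap('wrist','w3.png');p=snap('side')[120:330,200:440]
w=cv2.imread('pics/w3.png')
cv2.imwrite('pics/m3.png',np.vstack([cv2.resize(w,(640,400))[:330],cv2.cvtColor(cv2.resize(p,(640,560)),cv2.COLOR_RGB2BGR)[:270]]))
E
```

```text
{'time': 6.0, 'qpos': [-25.122, 12.485, 90.38, -0.001, 76.953, 41.11], 'position': [0.619, -0.166, 0.212], 'force': [-0.546, 0.398, -1.89], 'gripper_width': 0.036, 'gripper_force': 39.996}
```

View pics/m3.png

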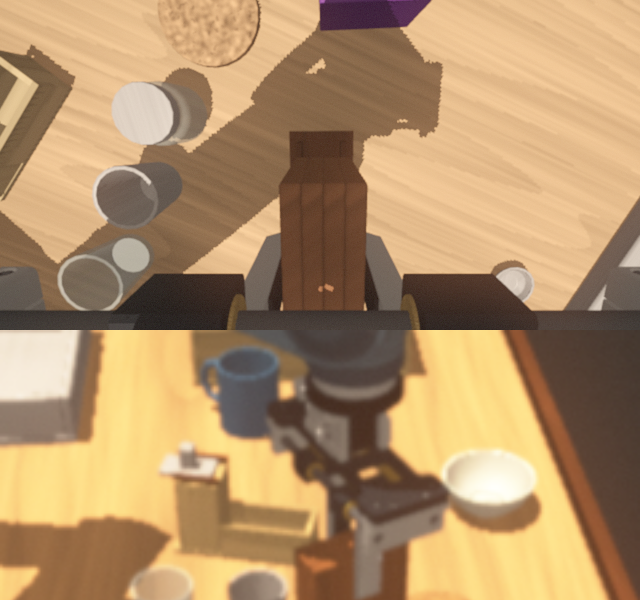

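All four coasters are in the gripper, clear of the stand (pile at (325,240) in the wrist view). The box lies at the left edge. I'm carrying the pile beside the box and turning to the box's heading.

Emit:
move_arm:
  increments:
    - [[-0.13,-0.5,0,0,0,0,0],[-0.13,-0.9,0,0,0,0,0],[-0.13,-0.95,0,0,0,0,0],[-0.13,-0.95,0,0,0,0,0],[-0.13,-0.95,0,0,0,0,0],[-0.13,-0.95,0,0,0,0,0],[-0.13,-0.95,0,0,0,0,0],[-0.13,-0.95,0,0,0,0,0],[-0.13,-0.95,0,0,0,0,0],[-0.13,-0.95,0,0,0,0,0],[-0.13,-0.9,0,0,0,0,0],[-0.13,-0.85,0,0,0,0,0]]

```text
time: 7.1
position: [0.473, 0.0655, 0.2077]
ee_rot: [[0.915, 0.403, -0.003], [0.403, -0.915, 0.0], [-0.003, -0.002, -1.0]]
force: [0.2, 0.4, -2.1]
gripper_width: 0.0357
gripper_force: 40.0
```

Emit:
move_arm:
  increments:
    - [[0,0,0,0,0,0.5,0],[0,0,0,0,0,0.97,0],[0,0,0,0,0,0.97,0],[0,0,0,0,0,0.97,0],[0,0,0,0,0,0.97,0],[0,0,0,0,0,0.97,0],[0,0,0,0,0,0.95,0],[0,0,0,0,0,0.5,0],[0,0,0,0,0,0,0]]

```text
time: 7.85
position: [0.4738, 0.0645, 0.2078]
ee_rot: [[0.965, -0.263, -0.003], [-0.263, -0.965, 0.0], [-0.003, 0.001, -1.0]]
force: [-0.6, 0.2, -2.9]
gripper_width: 0.0358
gripper_force: 40.0
```

```bash
python3 - <<'E'
from h import *
s=manip.read_state(); print({k:np.round(s[k],3).tolist() for k in ['time','qpos','position','ee_rot','force','gripper_width']})
snap('wrist','w4.png')
for t in ['box','box_in','keeper_knob']:
    print(t,[(np.round(d['location'],0).tolist(),round(d['confidence'],2)) for d in manip.pinpoint(t,'wrist')[:3]])
p=cv2.imread('pics/w4.png')[:300,:420]
cv2.imwrite('pics/w4c.png',cv2.resize(p,None,fx=1.9,fy=1.9,interpolation=cv2.INTER_CUBIC))
E
```

```text
{'time': 7.85, 'qpos': [-5.869, -9.77, 113.508, -0.004, 76.434, 99.373], 'position': [0.474, 0.064, 0.208], 'ee_rot': [[0.965, -0.263, -0.003], [-0.263, -0.965, 0.0], [-0.003, 0.001, -1.0]], 'force': [-0.606, 0.237, -2.925], 'gripper_width': 0.036}
box [([129.0, 224.0], 0.63)]
box_in [([128.0, 219.0], 0.92), ([158.0, 344.0], 0.53)]
keeper_knob [([250.0, 183.0], 0.77)]
```

View pics/w4c.png

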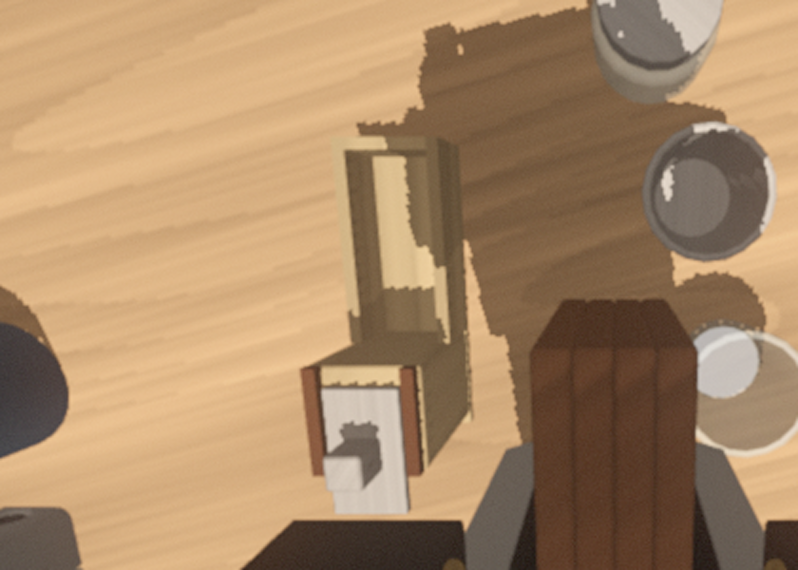

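The crop shows the slot with far outer corners at about (333,141) and (443,138), the post's front top edge at (302,368)–(420,366), and the knob top at (343,473). The glass, tumbler and jar are to the right. I fit the box pose to these points and overlay the model to check it.

```bash
cat > fit.py <<'E'
from h import *
from scipy.optimize import least_squares
# crop px (x,y) -> model pts in box frame (z from counter)
obs=[((333,141),(.054,.026,.046)),((443,138),(.054,-.026,.046)),((346,152),(.048,.02,.046)),((302,368),(-.048,.026,.1)),((418,365),(-.048,-.026,.1))]
kobs=[((343,473),(0,.132)),]
Kw,E=cam('wrist')
def pr(P): p=Kw@(E[:3,:3]@P+E[:3,3]); return p[:2]/p[2]
def W(q,m): c,s=np.cos(q[2]),np.sin(q[2]); return np.array([q[0]+c*m[0]-s*m[1],q[1]+s*m[0]+c*m[1],m[2]])
def res(q):
    r=[pr(W(q,m))-np.array(o)/1.9 for o,m in obs]
    r.append(pr(W(q,(-.088+q[3],0,.132)))-np.array((343,473))/1.9)
    return np.concatenate(r)
s=least_squares(res,[.551,.158,-.26,.004],x_scale=[.01,.01,.1,.01]); q=s.x
print('box',q[:2].round(4),'yaw',np.degrees(q[2]).round(2),'keeper',q[3].round(4)); print(s.fun.reshape(-1,2).round(1).tolist())
im=cv2.imread('pics/w4.png'); im=cv2.resize(im[40:270,130:300],None,fx=3.4/1,fy=3.4/1,interpolation=cv2.INTER_CUBIC); im=cv2.convertScaleAbs(im,alpha=1.3,beta=15)
def dr(ps,col):
    a=np.array([(pr(W(q,p))-[130,40]+.5)*3.4 for p in ps]); cv2.polylines(im,[np.round(a).astype(int)],True,col,1)
dr([(x,y,.046) for x,y in ((-.048,-.026),(.054,-.026),(.054,.026),(-.048,.026))],(0,0,255))
dr([(x,y,.046) for x,y in ((-.048,-.02),(.048,-.02),(.048,.02),(-.048,.02))],(0,255,0))
dr([(x,y,.1) for x,y in ((-.098,-.026),(-.048,-.026),(-.048,.026),(-.098,.026))],(255,0,0))
dr([(q[3]+x,y,.106) for x,y in ((-.118,-.017),(-.058,-.017),(-.058,.017),(-.118,.017))],(255,0,255))
cv2.imwrite('pics/fit.png',im[:, :])
E
python3 fit.py
```

```text
box [0.5556 0.158 ] yaw -15.91 keeper 0.0017
[[0.1, -1.2], [-2.0, 1.2], [0.3, -0.1], [1.2, -1.2], [1.2, 1.1], [-0.9, 0.1]]
```

View pics/fit.png

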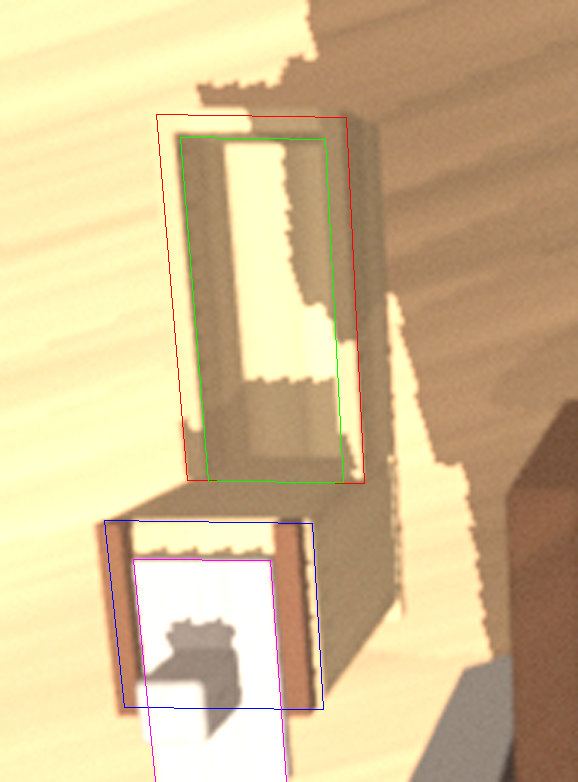

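The overlay matches the slot rim to about 1 mm, slightly more toward the low end. I compute where the pile sits in the grasp and the moves to the pre-insertion pose.

```bash
cat > plan.py <<'E'
from h import *
BOX=np.array([.5562,.1578,.006]); YAW=np.radians(-15.9); DX=-.0006; H=.0465
Rb=np.array([[np.cos(YAW),-np.sin(YAW),0],[np.sin(YAW),np.cos(YAW),0],[0,0,1]])
def tool(th): # tool rotation for tilt th(rad)
    c,s=np.cos(th),np.sin(th); return Rb@np.array([[c,0,-s],[0,-1,0],[-s,0,-c]])
def tcp(th,ax,az,y=0):  # tcp for low corner at (ax,az) in box_in frame
    return BOX+Rb@np.array([ax,y,az])-tool(th)@np.array([DX+.045,0,H])
def now():
    s=manip.read_state(); R=np.array(s['ee_rot']);p=np.array(s['position'])
    x=Rb.T@R
    th=np.arctan2(-x[2,0],x[0,0]); a=Rb.T@(p+R@np.array([DX+.045,0,H])-BOX);b=Rb.T@(p+R@np.array([DX-.045,0,H])-BOX)
    print('t',s['time'],'tilt',np.degrees(th).round(2),'yawerr',np.degrees(np.arctan2(x[1,0],x[0,0])).round(2),'a',(a*1e3).round(1),'b',(b*1e3).round(1),'F_box',(Rb.T@np.array(s['force'])).round(1),'w',s['gripper_width'])
    return p,R
def units(v,R): print('units',(R.T@v/.025).round(3), 'mm',(R.T@v*1e3).round(1))
E
python3 - <<'E'
from plan import *
p,R=now()
for rc in [(182.6,279),(182.6,366)]: print((R.T@(onplane('wrist',rc,p[2]+.0435)-p)*1e3).round(1))
th=np.radians(20); T=tcp(th,.0396,.135); print(T.round(4)); units(T-p,tool(th))
E
```

```text
t 8.05 tilt 0.06 yawerr 0.76 a [  -8.7 -111.6  156.3] b [ -98.7 -112.8  156.4] F_box [-0.1  0.2 -2.2] w 0.03543934699481423
[ 44.  -16.8 -43.6]
[ 44.   18.1 -43.5]
[0.5695 0.154  0.1999]
units [ 2.635 -4.487 -0.579] mm [  65.9 -112.2  -14.5]
```

Emit:
move_arm:
  increments:
    - [[0,0,0,0,0,0.13,0],[0,0,0,0,-0.87,0,0],[0,0,0,0,-0.87,0,0],[0,0,0,0,-0.88,0,0],[0,0,0,0,-0.87,0,0],[0.44,-0.75,-0.1,0,0,0,0],[0.44,-0.75,-0.1,0,0,0,0],[0.44,-0.75,-0.1,0,0,0,0],[0.44,-0.75,-0.1,0,0,0,0],[0.44,-0.75,-0.1,0,0,0,0],[0.44,-0.75,-0.1,0,0,0,0],[0,0,0,0,0,0,0]]

```text
time: 9.05
position: [0.572, 0.1561, 0.2002]
ee_rot: [[0.904, -0.273, -0.328], [-0.256, -0.962, 0.094], [-0.341, -0.001, -0.94]]
force: [0.1, -0.3, -2.4]
gripper_width: 0.0358
gripper_force: 40.0
```

```bash
python3 - <<'E'
from plan import *
p,R=now(); print(np.round(manip.read_state()['qpos'],1))
th=np.radians(20)
units(tcp(th,.0396,.05,.0004)-p,R); units(tcp(th,.0396,.026,.0004)-p,R)
a=snap('scene'); b=snap('side')
u=proj('scene',p).astype(int); v=proj('side',p).astype(int); print(u,v)
cr=lambda im,u:cv2.resize(im[max(0,u[1]-60):u[1]+90,max(0,u[0]-75):u[0]+75],(400,400),interpolation=cv2.INTER_CUBIC)
cv2.imwrite('pics/m5.png',cv2.cvtColor(np.hstack([cr(a,u),cr(b,v)]),cv2.COLOR_RGB2BGR))
E
```

```text
t 9.05 tilt 19.94 yawerr 0.09 a [ 41.6   2.8 135.3] b [-43.    2.6 166. ] F_box [ 0.1 -0.3 -2.4] w 0.03577656303597969
[  1.5  18.5  86.1   5.9  94.4 106.8]
units [1.092 0.094 3.233] mm [27.3  2.4 80.8]
units [1.419 0.095 4.135] mm [ 35.5   2.4 103.4]
[378 217] [303 145]
```

View pics/m5.png

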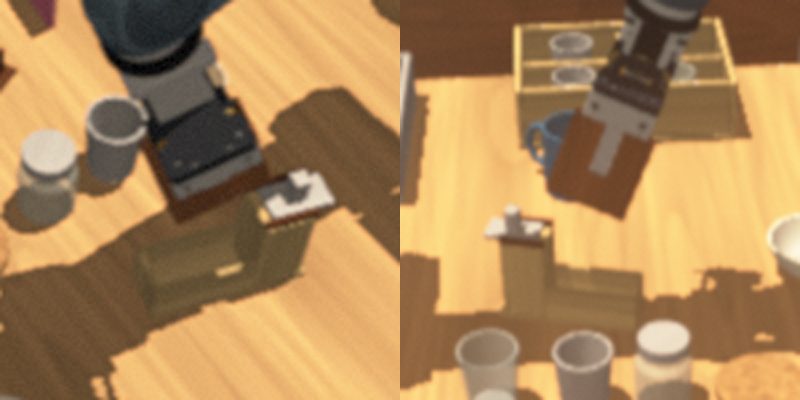

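The pile is tilted with its low corner toward the low end wall, above the slot and clear of the keeper. I descend to just above the rim and check again.

Emit:
move_arm:
  increments:
    - [[0.18,0.01,0.5,0,0,0,0],[0.18,0.02,0.55,0,0,0,0],[0.18,0.02,0.55,0,0,0,0],[0.18,0.02,0.55,0,0,0,0],[0.18,0.02,0.55,0,0,0,0],[0.18,0.01,0.5,0,0,0,0],[0,0,0,0,0,0,0],[0,0,0,0,0,0,0]]

```text
time: 9.82
position: [0.5671, 0.1522, 0.1155]
ee_rot: [[0.903, -0.275, -0.331], [-0.258, -0.961, 0.094], [-0.344, 0.001, -0.939]]
force: [0.2, 0.1, -2.4]
gripper_width: 0.0358
gripper_force: 40.0
```

```bash
python3 - <<'E'
from plan import *
snap('wrist','w6.png')
p,R=now()
th=np.radians(20)
units(tcp(th,.0396,.026,.0004)-p,R)
a=snap('scene'); b=snap('side')
u=proj('scene',p).astype(int); v=proj('side',p).astype(int)
cr=lambda im,u:cv2.resize(im[u[1]-40:u[1]+60,u[0]-50:u[0]+50],(400,400),interpolation=cv2.INTER_CUBIC)
w=cv2.resize(cv2.imread('pics/w6.png')[:300],(427,200)); w=cv2.copyMakeBorder(w,0,0,0,373,cv2.BORDER_CONSTANT)
cv2.imwrite('pics/m6.png',np.vstack([cv2.cvtColor(np.hstack([cr(a,u),cr(b,v)]),cv2.COLOR_RGB2BGR),w]))
E
```

```text
t 9.8667 tilt 20.03 yawerr -0.04 a [38.4 -2.2 51.7] b [-46.2  -2.1  82.5] F_box [ 0.9 -0.  -2. ] w 0.03553258017302879
units [ 0.397 -0.102  0.95 ] mm [ 9.9 -2.5 23.7]
```

View pics/m6.png

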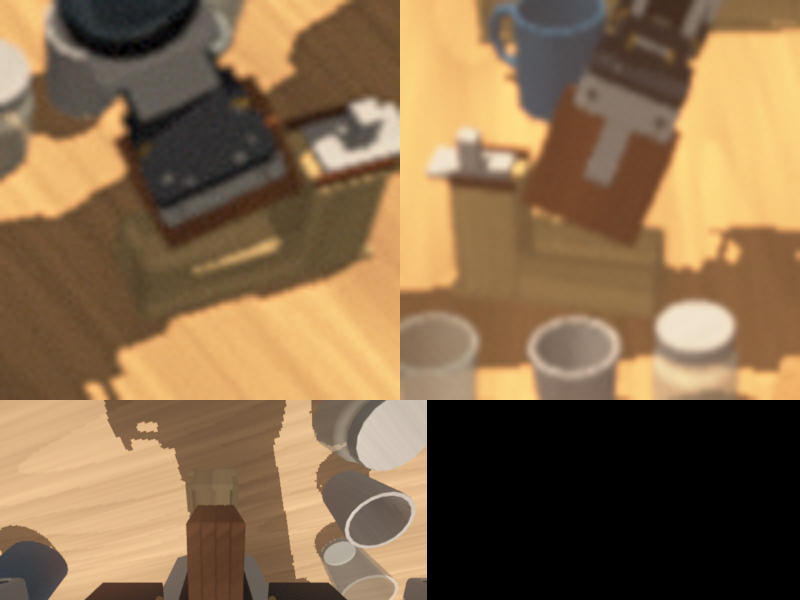

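That was my tenth picture view, so from here I measure numerically only. Both views show the low corner just above the slot's low end. I average the pose readings and take the slot's lateral edges from the wrist image.

```bash
python3 - <<'E'
from plan import *
for i in range(5):
    w=snap('wrist'); p,R=now()
for m in [(.054,.026,.040),(.054,-.026,.040),(.048,.02,.040),(.048,-.02,.040),(.03,.02,.04),(.03,-.02,.04),(.02,.026,.04)]:
    print(m,proj('wrist',BOX+Rb@np.array(m)).round(1))
g=cv2.cvtColor(w,cv2.COLOR_RGB2GRAY)
for r in range(92,162,6): print(r,g[r:r+3,266:372:2].mean(0).round().astype(int).tolist())
E
```

```text
t 10.0167 tilt 19.91 yawerr -0.02 a [39.1 -1.9 52.8] b [-45.6  -1.8  83.4] F_box [ 0.3  0.1 -2. ] w 0.03599279636312169
t 10.0667 tilt 19.91 yawerr -0.02 a [39.  -1.9 52.7] b [-45.6  -1.8  83.4] F_box [-0.8  0.1 -2.3] w 0.036045219432769116
t 10.1167 tilt 19.92 yawerr -0.02 a [38.9 -1.9 52.6] b [-45.7  -1.9  83.2] F_box [-0.1  0.6 -1.2] w 0.035945807914966696
t 10.1667 tilt 19.93 yawerr -0.03 a [38.8 -2.  52.4] b [-45.8  -1.9  83.1] F_box [ 0.4  0.3 -2.4] w 0.03594216096303767
t 10.2167 tilt 19.95 yawerr -0.03 a [38.7 -2.  52.3] b [-45.9  -2.   83. ] F_box [-0.  -0.3 -1.3] w 0.03586619863979401
(0.054, 0.026, 0.04) [279.2 125.9]
(0.054, -0.026, 0.04) [358.4 125.8]
(0.048, 0.02, 0.04) [288.9 134.5]
(0.048, -0.02, 0.04) [348.9 134.4]
(0.03, 0.02, 0.04) [290.3 158.8]
(0.03, -0.02, 0.04) [347.9 158.7]
(0.02, 0.026, 0.04) [282.7 171.4]
92 [171, 102, 101, 102, 102, 103, 102, 103, 103, 102, 103, 102, 103, 102, 100, 101, 98, 101, 100, 99, 100, 101, 99, 100, 100, 100, 100, 100, 100, 99, 101, 100, 99, 100, 100, 99, 101, 100, 101, 101, 101, 100, 100, 100, 100, 100, 99, 99, 99, 98, 97, 96, 96]
9
[... 2077 characters left out ...]
9, 103, 105, 105, 101, 88, 90, 97, 105, 106, 106, 108, 109, 109, 106, 106, 106, 105, 104, 103, 102, 104, 109, 114, 114, 115, 115, 116, 114, 111, 110, 112, 106, 84, 89, 99, 98, 97, 98, 106, 105, 104, 101, 99, 96, 97]
152 [187, 187, 187, 187, 188, 188, 189, 181, 107, 104, 103, 104, 90, 90, 94, 103, 105, 107, 107, 107, 109, 109, 106, 107, 106, 104, 102, 103, 105, 110, 111, 116, 114, 114, 114, 113, 113, 112, 114, 104, 85, 90, 99, 99, 99, 98, 95, 95, 97, 95, 96, 94, 95]
158 [191, 191, 193, 192, 193, 194, 193, 192, 123, 103, 103, 102, 95, 88, 89, 71, 68, 68, 69, 65, 65, 72, 68, 66, 64, 63, 62, 64, 72, 64, 63, 60, 63, 62, 63, 71, 64, 60, 59, 61, 61, 62, 67, 93, 99, 96, 94, 96, 97, 98, 99, 101, 100]
```

Emit:
move_arm:
  increments:
    - [[0.04,-0.1,0,0,0,0,0],[0,0,0,0,0,0,0],[0.06,0,0.16,0,0,0,0],[0.06,0,0.16,0,0,0,0],[0.06,0,0.16,0,0,0,0],[0.06,0,0.16,0,0,0,0],[0.06,0,0.16,0,0,0,0],[0.06,0,0.16,0,0,0,0],[0,0,0,0,0,0,0],[0,0,0,0,0,0,0]]

```text
time: 11.05
position: [0.5693, 0.1543, 0.0902]
ee_rot: [[0.903, -0.275, -0.33], [-0.258, -0.962, 0.094], [-0.343, 0.0, -0.939]]
force: [0.1, 0.4, -3.0]
gripper_width: 0.0355
gripper_force: 40.0
```

```bash
python3 - <<'E'
from plan import *
for i in range(3): snap('wrist'); p,R=now()
E
```

```text
t 11.1 tilt 20.0 yawerr -0.04 a [39.6  0.3 25.7] b [-45.    0.4  56.5] F_box [ 0.1  0.1 -1.6] w 0.03596119586251098
t 11.15 tilt 19.97 yawerr -0.04 a [39.8  0.4 25.9] b [-44.8   0.5  56.7] F_box [-0.3 -0.9 -2.1] w 0.03590078701238228
t 11.2 tilt 19.96 yawerr -0.04 a [39.9  0.4 26. ] b [-44.7   0.5  56.8] F_box [ 0.5 -0.1 -2.2] w 0.035748426387174806
```

Step 2's tilted pose is reached: low corner at x 39.9 mm, 26 mm above the floor, other corner at 57 mm, no contact. Now I work out the swing to level.

```bash
sed -i 's/DX=-.0006/DX=-.0009/' plan.py; python3 - <<'E'
from plan import *
p,R=now()
n=10; ths=np.radians(np.linspace(20,0,n+1)); ax=lambda t:.0449-.0052*(t/ths[0])**1.5; az=np.linspace(.026,.02,n+1)
P=[tcp(t,ax(t),z,.0006) for t,z in zip(ths,az)]
print('start err'); units(P[0]-p,R)
for i in range(n): print((tool(ths[i]).T@(P[i+1]-P[i])/.025).round(3), 'a',ax(ths[i+1]).round(4),'b',(ax(ths[i+1])-.09*np.cos(ths[i+1])).round(4))
E
```

```text
t 11.2 tilt 19.96 yawerr -0.04 a [39.6  0.4 26.1] b [-45.    0.5  56.9] F_box [ 0.5 -0.1 -2.2] w 0.035748426387174806
start err
units [ 0.008 -0.007  0.002] mm [ 0.2 -0.2  0. ]
[-0.027 -0.     0.075] a 0.0405 b -0.0451
[-0.029  0.     0.077] a 0.0412 b -0.0453
[-0.031 -0.     0.078] a 0.0419 b -0.0455
[-0.034  0.     0.08 ] a 0.0425 b -0.0456
[-0.036  0.     0.081] a 0.0431 b -0.0456
[-0.039 -0.     0.083] a 0.0436 b -0.0455
[-0.042  0.     0.084] a 0.044 b -0.0455
[-0.046  0.     0.085] a 0.0444 b -0.0453
[-0.05  -0.     0.086] a 0.0447 b -0.0452
[-0.056 -0.     0.086] a 0.0449 b -0.0451
```

Emit:
move_arm:
  increments:
    - [[-0.03,0,0.075,0,0.349,0,0],[-0.03,0,0.077,0,0.349,0,0],[-0.03,0,0.078,0,0.349,0,0],[-0.034,0,0.08,0,0.349,0,0],[-0.036,0,0.081,0,0.349,0,0],[-0.039,0,0.083,0,0.349,0,0],[-0.042,0,0.084,0,0.349,0,0],[-0.046,0,0.085,0,0.349,0,0],[-0.05,0,0.086,0,0.349,0,0],[-0.056,0,0.086,0,0.349,0,0],[0,0,0,0,0,0,0],[0,0,0,0,0,0,0]]

```text
time: 12.2
position: [0.5563, 0.1582, 0.0726]
ee_rot: [[0.962, -0.274, -0.001], [-0.274, -0.962, 0.0], [-0.001, -0.0, -1.0]]
force: [-0.1, 0.4, -2.0]
gripper_width: 0.0361
gripper_force: 40.0
```

```bash
python3 - <<'E'
from plan import *
for i in range(3): snap('wrist'); p,R=now()
units(tcp(0,.0448,.001,.0005)-p,R)
E
```

```text
t 12.25 tilt 0.01 yawerr -0.04 a [44.7  0.4 20.3] b [-45.3   0.5  20.3] F_box [ 1.5 -0.4 -2.1] w 0.03591705595429277
t 12.3 tilt -0.01 yawerr -0.05 a [45.   0.4 20.4] b [-45.    0.5  20.3] F_box [ 0.1 -0.  -1.8] w 0.03576182848256248
t 12.35 tilt -0.02 yawerr -0.06 a [45.2  0.4 20.3] b [-44.8   0.5  20.3] F_box [ 1.  -0.7 -2.2] w 0.03555472364054719
units [-0.015 -0.003  0.772] mm [-0.4 -0.1 19.3]
```

Emit:
move_arm:
  increments:
    - [[-0.01,0,0.08,0,0,0,0],[0,0,0.09,0,0,0,0],[0,0,0.09,0,0,0,0],[0,0,0.09,0,0,0,0],[0,0,0.09,0,0,0,0],[0,0,0.09,0,0,0,0],[0,0,0.08,0,0,0,0],[0,0,0.06,0,0,0,0],[0,0,0.05,0,0,0,0],[0,0,0,0,0,0,0],[0,0,0,0,0,0,0]]

```text
time: 13.27
position: [0.5564, 0.1581, 0.0543]
ee_rot: [[0.962, -0.275, -0.0], [-0.275, -0.962, 0.0], [-0.0, 0.0, -1.0]]
force: [0.0, 0.4, -2.7]
gripper_width: 0.0356
gripper_force: 40.0
```

```bash
python3 - <<'E'
from plan import *
for i in range(3): snap('wrist'); p,R=now()
print(p)
E
```

```text
t 13.3167 tilt -0.01 yawerr -0.04 a [44.3  0.4  2. ] b [-45.7   0.4   1.9] F_box [-0.6  0.3 -2.4] w 0.035745896862384996
t 13.3667 tilt -0.01 yawerr -0.04 a [44.3  0.4  2. ] b [-45.7   0.4   2. ] F_box [ 0.4 -0.2 -2.7] w 0.03606554141639191
t 13.4167 tilt -0.02 yawerr -0.04 a [44.3  0.4  2. ] b [-45.7   0.4   2. ] F_box [-0.1  0.1 -1.8] w 0.03579181879256377
[0.55652494 0.15812547 0.05450124]
```

Emit:
move_arm:
  increments:
    - [[0,0,0.02,0,0,0,0],[0,0,0.02,0,0,0,0],[0,0,0.02,0,0,0,0],[0,0,0,0,0,0,0],[0,0,0,0,0,0,0]]

```text
time: 13.83
position: [0.5565, 0.1581, 0.053]
ee_rot: [[0.962, -0.275, 0.0], [-0.275, -0.962, 0.0], [0.0, -0.0, -1.0]]
force: [-0.9, 0.2, -0.5]
gripper_width: 0.0355
gripper_force: 40.0
```

Emit:
move_arm:
  increments:
    - [[0,0,0.02,0,0,0,0],[0,0,0,0,0,0,0],[0,0,0,0,0,0,0]]

```text
time: 14.08
position: [0.5565, 0.1582, 0.053]
ee_rot: [[0.962, -0.275, 0.0], [-0.275, -0.962, -0.0], [0.0, 0.0, -1.0]]
force: [-2.3, 0.2, 5.5]
gripper_width: 0.0356
gripper_force: 40.0
```

The pile is on the floor (force reverses to +5.5 N). I open the fingers and rise.

Emit:
move_arm:
  increments:
    - [[0,0,-0.01,0,0,0,40],[0,0,0,0,0,0,45],[0,0,0,0,0,0,55],[0,0,0,0,0,0,55],[0,0,0,0,0,0,55],[0,0,-0.3,0,0,0,55],[0,0,-0.9,0,0,0,55],[0,0,-0.9,0,0,0,55],[0,0,-0.9,0,0,0,55],[0,0,-0.9,0,0,0,55],[0,0,-0.4,0,0,0,55],[0,0,0,0,0,0,55]]

```text
time: 15.08
position: [0.5584, 0.1583, 0.1635]
ee_rot: [[0.962, -0.275, 0.006], [-0.275, -0.962, 0.001], [0.006, -0.002, -1.0]]
force: [-0.0, -0.1, -0.0]
gripper_width: 0.0515
gripper_force: 0.0
```

```bash
python3 - <<'E'
from plan import *
w=snap('wrist','w7.png'); p,R=now()
g=cv2.cvtColor(w,cv2.COLOR_RGB2GRAY)
for t in ['keeper_knob','coaster1','box_in']:
    print(t,[(np.round(d['location'],1).tolist(),round(d['confidence'],2)) for d in manip.pinpoint(t,'wrist')[:4]])
snap('scene');snap('side')
for c in ('scene','side'):
  for t in ['keeper_knob','coaster1']:
    print(c,t,[(np.round(d['location'],1).tolist(),round(d['confidence'],2)) for d in manip.pinpoint(t,c)[:5]])
  print('exp knob',proj(c,BOX+Rb@np.array([-.0863,0,.126]))[::-1].round(1),[proj(c,BOX+Rb@np.array([0,y,0]))[::-1].round(1).tolist() for y in (-.0135,.0135)])
# pile-top expected corners vs. image: check the pile's top outline in wrist view
for m in [(.045,.018,.09),(.045,-.018,.09),(-.045,.018,.09),(-.045,-.018,.09)]: print(m,proj('wrist',BOX+Rb@np.array(m)).round(1))
c=proj('wrist',BOX+Rb@np.array([.045,0,.09])).round().astype(int)
print('col profile',g[c[1]-24:c[1]+24:2,c[0]-30:c[0]+31].reshape(24,-1)[:,[8,22,38,52]].T.tolist())
print('row profile',g[c[1]+15:c[1]+18,c[0]-70:c[0]+71:3].mean(0).round().astype(int).tolist())
E
```

```text
t 15.1333 tilt -0.14 yawerr -0.04 a [ 45.    0.6 108.9] b [-45.    0.7 108.6] F_box [ 0.5  0.  -0.8] w 0.052124993221816594
keeper_knob [([353.8, 327.1], 0.65)]
coaster1 [([193.3, 320.0], 0.84), ([191.1, 306.5], 0.76), ([191.7, 339.3], 0.72), ([194.9, 330.2], 0.67)]
box_in []
scene keeper_knob [([260.5, 376.6], 0.68), ([270.9, 360.1], 0.21)]
scene coaster1 [([221.2, 242.7], 0.83), ([265.1, 375.6], 0.75), ([159.8, 317.2], 0.73), ([260.4, 376.2], 0.71), ([263.8, 373.8], 0.59)]
exp knob [223.4 414.2] [[256.4, 372.5], [265.1, 376.5]]
side keeper_knob [([160.9, 270.6], 0.68)]
side coaster1 [([203.2, 299.9], 0.87), ([265.3, 393.9], 0.77), ([304.6, 276.6], 0.68)]
exp knob [162.3 270.1] [[202.5, 299.1], [197.2, 301.2]]
(0.045, 0.018, 0.09) [296.4 152.1]
(0.045, -0.018, 0.09) [347.9 152. ]
(-0.045, 0.018, 0.09) [298.8 270.8]
(-0.045, -0.018, 0.09) [346.  270.7]
col profile [[98, 99, 99, 101, 92, 92, 99, 97, 99, 95, 88, 91, 90, 88, 79, 69, 70, 70, 74, 75, 75, 73, 71, 72], [98, 99, 97, 99, 89, 89, 107, 102, 106, 100, 61, 55, 58, 63, 62, 69, 72, 77, 76, 76, 71, 72, 68, 67], [100, 99, 100, 98, 95, 102, 113, 117, 117, 98, 55, 56, 60, 58, 61, 75, 70, 75, 74, 69, 65, 67, 66, 67], [104, 100, 100, 98, 90, 105, 116, 117, 116, 106, 96, 67, 59, 59, 65, 73, 76, 74, 76, 71, 67, 70, 66, 69]]
row profile [177, 176, 176, 177, 171, 102, 105, 106, 105, 104, 104, 104, 104, 104, 102, 101, 75, 71, 68, 68, 65, 72, 68, 67, 61, 72, 66, 67, 61, 71, 69, 67, 67, 102, 104, 108, 110, 110, 110, 106, 105, 116, 185, 185, 185, 186, 187]
```

```bash
python3 - <<'E'
from plan import *
w=snap('wrist'); p,R=now()
K=[d['location'] for d in manip.pinpoint('keeper_knob','wrist')[:1]]
for k in K+[(353.8,327.1)]: print('knob box',(Rb.T@(onplane('wrist',k,.132)-BOX)*1e3).round(1))
for d in manip.pinpoint('coaster1','wrist')[:5]: print(np.round(d['location'],1),round(d['confidence'],2),(Rb.T@(onplane('wrist',d['location'],.006)-BOX)*1e3).round(1))
g=cv2.cvtColor(w,cv2.COLOR_RGB2GRAY).astype(int)
for c in (305,313,331,340): print(c,[(r,g[r,c-2:c+3].mean().round()) for r in range(142,170,2)])
print('x at rows',[(r,(Rb.T@(onplane('wrist',(r,320),.096)-BOX)*1e3).round(1)[0]) for r in (148,152,156,160)])
T=BOX+Rb@np.array([-.0863,.0004,.108]); units(T-p,R)
E
```

```text
t 15.6333 tilt 0.04 yawerr -0.04 a [ 44.    0.2 107.1] b [-46.    0.3 107.1] F_box [ 0.5 -0.4 -1. ] w 0.051808501822727414
knob box [-89.2  -2.3 126. ]
knob box [-90.5  -3.1 126. ]
[190.  342.8] 0.87 [ -1.2 -19.9   0. ]
[187.5 309.7] 0.75 [ 1.3 12.7  0. ]
[189.7 321. ] 0.67 [-0.9  1.6  0. ]
[190.6 328.3] 0.56 [-1.8 -5.6  0. ]
305 [(142, np.float64(106.0)), (144, np.float64(77.0)), (146, np.float64(62.0)), (148, np.float64(60.0)), (150, np.float64(60.0)), (152, np.float64(60.0)), (154, np.float64(68.0)), (156, np.float64(75.0)), (158, np.float64(75.0)), (160, np.float64(76.0)), (162, np.float64(72.0)), (164, np.float64(70.0)), (166, np.float64(69.0)), (168, np.float64(70.0))]
313 [(142, np.float64(107.0)), (144, np.float64(73.0)), (146, np.float64(58.0)), (148, np.float64(57.0)), (150, np.float64(60.0)), (152, np.float64(59.0)), (154, np.float64(66.0)), (156, np.float64(72.0)), (158, np.float64(73.0)), (160, np.float64(75.0)), (162, np.float64(74.0)), (164, np.float64(72.0)), (166, np.float64(69.0)), (168, np.float64(67.0))]
331 [(142, np.float64(116.0)), (144, np.float64(71.0)), (146, np.float64(58.0)), (148, np.float64(59.0)), (150, np.float64(60.0)), (152, np.float64(59.0)), (154, np.float64(69.0)), (156, np.float64(74.0)), (158, np.float64(74.0)), (160, np.float64(73.0)), (162, np.float64(71.0)), (164, np.float64(68.0)), (166, np.float64(68.0)), (168, np.float64(67.0))]
340 [(142, np.float64(113.0)), (144, np.float64(72.0)), (146, np.float64(61.0)), (148, np.float64(59.0)), (150, np.float64(61.0)), (152, np.float64(62.0)), (154, np.float64(69.0)), (156, np.float64(72.0)), (158, np.float64(75.0)), (160, np.float64(75.0)), (162, np.float64(75.0)), (164, np.float64(72.0)), (166, np.float64(70.0)), (168, np.float64(67.0))]
x at rows [(148, np.float64(48.0)), (152, np.float64(45.3)), (156, np.float64(42.5)), (160, np.float64(39.7))]
units [-3.447 -0.004  1.826] mm [-86.2  -0.1  45.7]
```

All four coasters stand level (far top edge at x ≈ 44 mm for each). Next I go behind the knob with shut fingers, ready to push the keeper home.

Emit:
move_arm:
  increments:
    - [[-0.875,0,0,0,0,0,20],[-0.875,0,0,0,0,0,0],[-0.875,0,0,0,0,0,0],[-0.875,0,0,0,0,0,0],[-0.875,0,0,0,0,0,0],[-0.06,0,0,0,0,0,0],[0,0,0.62,0,0,0,0],[0,0,0.62,0,0,0,0],[0,0,0.62,0,0,0,0],[0,0,0,0,0,0,0],[0,0,0,0,0,0,0]]
  grip_force: 10

```text
time: 16.65
position: [0.4498, 0.1883, 0.1132]
ee_rot: [[0.961, -0.275, -0.001], [-0.275, -0.961, -0.0], [-0.001, 0.001, -1.0]]
force: [0.4, 0.8, 0.6]
gripper_width: 0.0006
gripper_force: 0.0
```

```bash
python3 - <<'E'
from plan import *
snap('wrist'); snap('side'); p,R=now(); print('tcp box',(Rb.T@(p-BOX)*1e3).round(1),p)
for c in('wrist','side'):
  for d in manip.pinpoint('keeper_knob',c)[:2]: print(c,d['confidence'],(Rb.T@(onplane(c,d['location'],.132)-BOX)*1e3).round(1))
E
```

```text
t 16.75 tilt -0.09 yawerr -0.05 a [-65.6   0.7  62.2] b [-155.6    0.8   62.1] F_box [-0.5  0.2  0.7] w 0.0006304815564699959
tcp box [-109.7    0.7  108.6] [0.45086167 0.18855996 0.11463958]
wrist 0.8 [-86.8  -1.6 126. ]
side 0.52 [-86.5   1.5 126. ]
side 0.52 [  40.  -167.2  126. ]
```

Emit:
move_arm:
  increments:
    - [[0.1,0,0,0,0,0,0],[0.2,0,0,0,0,0,0],[0.2,0,0,0,0,0,0],[0.2,0,0,0,0,0,0],[0.2,0,0,0,0,0,0],[0.2,0,0,0,0,0,0],[0.2,0,0,0,0,0,0],[0.2,0,0,0,0,0,0],[0.2,0,0,0,0,0,0],[0.2,0,0,0,0,0,0],[0.1,0,0,0,0,0,0],[0,0,0,0,0,0,0]]

```text
time: 17.85
position: [0.4985, 0.1744, 0.1135]
ee_rot: [[0.961, -0.275, 0.001], [-0.275, -0.961, -0.001], [0.001, 0.0, -1.0]]
force: [0.1, -0.3, -0.5]
gripper_width: 0.0007
gripper_force: 0.0
```

```bash
python3 - <<'E'
from plan import *
snap('wrist'); snap('side'); p,R=now(); print('tcp box',(Rb.T@(p-BOX)*1e3).round(1))
for c in('wrist','side'):
  for d in manip.pinpoint('keeper_knob',c)[:2]: print(c,d['confidence'],(Rb.T@(onplane(c,d['location'],.132)-BOX)*1e3).round(1))
E
```

```text
t 17.95 tilt -0.04 yawerr -0.04 a [-16.3   0.1  61.1] b [-106.3    0.2   61. ] F_box [-0.1 -0.4 -0.9] w 0.0006386242172236279
tcp box [-60.4   0.2 107.6]
wrist 0.75 [-44.   -0.9 126. ]
side 0.61 [ 131.  -273.8  126. ]
side 0.59 [-41.5  -2.  126. ]
```

Knob at about −43 mm, so the keeper is near 45 mm. I push on in small steps until the hard stop shows in the force.

Emit:
move_arm:
  increments:
    - [[0.06,0,0,0,0,0,0],[0.06,0,0,0,0,0,0],[0.06,0,0,0,0,0,0],[0,0,0,0,0,0,0]]

```text
time: 18.38
position: [0.5023, 0.1735, 0.1136]
ee_rot: [[0.962, -0.275, -0.0], [-0.275, -0.962, -0.0], [-0.0, 0.0, -1.0]]
force: [-1.1, 0.6, 1.0]
gripper_width: 0.0006
gripper_force: 0.5
```

Emit:
move_arm:
  increments:
    - [[0.04,0,0,0,0,0,0],[0.04,0,0,0,0,0,0],[0,0,0,0,0,0,0]]

```text
time: 18.63
position: [0.5029, 0.1734, 0.1136]
ee_rot: [[0.962, -0.275, -0.004], [-0.275, -0.962, 0.001], [-0.004, 0.0, -1.0]]
force: [-5.1, 1.8, 4.1]
gripper_width: 0.0002
gripper_force: 3.3
```

Emit:
move_arm:
  increments:
    - [[0.06,0,0,0,0,0,0],[0,0,0,0,0,0,0]]

```text
time: 18.8
position: [0.5029, 0.1734, 0.1136]
ee_rot: [[0.962, -0.274, -0.007], [-0.274, -0.962, 0.001], [-0.007, 0.001, -1.0]]
force: [-10.9, 2.3, 9.7]
gripper_width: 0.0006
gripper_force: 6.0
```

The hard stop is reached: the force rises with no motion. I back off and rise.

Emit:
move_arm:
  increments:
    - [[-0.2,0,0,0,0,0,0],[-0.4,0,0,0,0,0,0],[0,0,-0.5,0,0,0,0],[0,0,-0.9,0,0,0,0],[0,0,-0.9,0,0,0,0],[0,0,-0.9,0,0,0,0],[0,0,-0.5,0,0,0,0],[0,0,0,0,0,0,0],[0,0,0,0,0,0,0]]

```text
time: 19.55
position: [0.4915, 0.1767, 0.2066]
ee_rot: [[0.962, -0.275, 0.002], [-0.275, -0.962, 0.0], [0.002, -0.001, -1.0]]
force: [0.2, -0.1, 0.5]
gripper_width: 0.0004
gripper_force: 0.0
```

```bash
python3 - <<'E'
from plan import *
snap('wrist'); snap('side'); p,R=now(); print('tcp box',(Rb.T@(p-BOX)*1e3).round(1))
for c in('wrist','side'):
  for d in manip.pinpoint('keeper_knob',c)[:2]: print(c,d['confidence'],(Rb.T@(onplane(c,d['location'],.132)-BOX)*1e3).round(1))
  for d in manip.pinpoint('coaster1',c)[:4]: print(c,'coaster',d['confidence'],(Rb.T@(onplane(c,d['location'],.006)-BOX)*1e3).round(1))
E
```

```text
t 19.65 tilt 0.12 yawerr -0.04 a [-2.45e+01 -1.00e-01  1.52e+02] b [-114.5    0.   152.2] F_box [ 0.3  0.4 -0.8] w 0.0001750500835942041
tcp box [-68.5   0.  198.6]
wrist 0.72 [-38.6  -0.8 126. ]
wrist 0.41 [ -1.9   0.4 126. ]
wrist coaster 0.85 [-3.1  1.4  0. ]
wrist coaster 0.73 [ -4.  -17.2   0. ]
wrist coaster 0.62 [-3.  -6.8  0. ]
wrist coaster 0.58 [-2.5 14.4  0. ]
side 0.54 [-43.3   8.3 126. ]
side 0.54 [  42.9 -166.1  126. ]
side coaster 0.87 [ 297.3 -224.7    0. ]
side coaster 0.59 [  6.5 -23.    0. ]
side coaster 0.59 [  28.7 -403.3    0. ]
```

The keeper's knob is at −38.6 mm (home is −38), the pile is in place and the arm is clear.

```bash
python3 -c "
from workcell import manip
print(manip.sign_off())"
```

```text
the job is handed in; nothing more can be done
None
```

I handed the job in at about 20 s on the robot's clock: all four coasters read as standing level on the box floor, the keeper was pushed to its hard stop and the arm was clear, but sign-off gave no verdict.

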